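# Snap three hooked-on modules down onto the rail, from the end stop along

### The arm

A 6-joint arm with a two-finger parallel gripper is mounted at the origin on the work surface. World frame = base frame: x ahead of the robot, y to its left, z up, the work surface at z = 0. Lengths are in m, angles in rad, forces in N, time in s.
With the tool pointing down it reaches from about 0.425 to 0.95 m from the base axis. Payload 3.5 kg.
Tool frame: the origin (TCP) lies on the centre line of the jaws, within the pads' length; the fingertips stand 25 mm ahead of it and the grasp point (between the pads) lies 6 mm ahead of it; y points along the fingers, z is the direction in which the jaws open and shut, and the axes are right-handed (so a half turn about y gives the same grasp; the last joint's range is limited). The gripper opens to 85 mm and grips with 20 to 120 N. Pads are 22 mm wide; open, the fingers measure 114 mm over their backs; the gripper's body (76 mm by 85 mm) begins 54 mm behind the grasp point. The pads swing forward as they close: fully open they stand 13 mm farther back than shut.
Start: joints at [1.156, 0.286, 1.577, -0, 1.279, -0.15], TCP at [0.177, 0.651, 0.256] pointing down, gripper open.
Joint ranges: [-2.77, 2.77], [-0.9, 2.22], [0.21, 2.48], [-1.53, 4.67], [0.24, 2.81], [-2.84, 2.84]. Speed limits (rad/s): [2.79, 2.79, 3.14, 3.14, 3.14, 3.14].

### API

Orientations are given as a unit quaternion [x, y, z, w].
In Python, from plant import ctrl gives the robot as it stands.
- The arm moves only by the tool arm_command, never from a script. Its argument "steps" is a list of rows, each an object with "hand": the opening, from 0 (shut) to 1 (fully open); "travel": the shift along the tool's x, y, z in units of 0.3 m (1.0 is 0.3 m), a list of three; "rotation": the turn, a rotation vector about the tool's x, y, z in units of 30 degrees (1.0 is 30 degrees), a list of three. A call has 1 to 20 rows; each row shifts and turns the pose as measured when the row begins, along the tool's axes as they then stand; what a row does not reach is not made up. A row lasts 1/8 s, in which the tool goes at most 62.5 mm and 10.7 degrees, less where a joint would pass 70% of its speed; a pose out of reach is approached as far as the arm can. A call with a number of a shift or a turn outside -1 to 1 is refused whole. A call with a gripper value outside its range is refused whole. The fingers move at their own pace and stop on an object; "grip_force" is the grip in N (left out, the last holds). Time passes only in rows, so rows that do not move let the fingers close. It gives the time, the measured TCP pose, the force and the opening at its end, in the units of the state.
- ctrl.get_state(): the state, without advancing time (a new reading comes with each control period).
- ctrl.read_camera(name): name is "side" or "top"; returns (picture, depth): 384x512x3 uint8, blue, green, red; 384x512 float32, m along the optical axis (not along the pixel's ray), 0 where there is no reading.
- ctrl.camera_params(name): a dict with "fx", "fy", "cx", "cy" (pixels), "extrinsics" (4x4, takes a point from camera to world coordinates). Camera axes: x right, y down, z forward; pixel columns grow to the right and rows downward; lengths in m; the calibration is good to about 2 mm. A picture is of the moment at which its call begins. camera_params takes no time and is no camera call.
- ctrl.sign_off(): hands the job in, once; it reports no verdict.
Trained networks look in the newest picture that a camera, given by its name, has taken for a name from the list of things; names that differ only in an ending like _2 or _b are one class to them, and where a whole thing is asked for, a point or a joint stands for the part that bears it (a point fixed in the world has none). Each returns a list of dicts, best first, with "score" (0 to 1); they miss things now and then, are a little off and sometimes report something else, mostly with a low value. They report only what shows in the picture. A call takes as long as a camera call.
- ctrl.masks_of(camera, thing): "region" (384x512 bool, what is visible of it) and "at" ([column, row] in pixels, amid what is visible of it).
The state is a dict: "time": time; "qpos": joint angles; "dq": joint speeds; "joint_efforts": joint torques, N m; "eef_pos": TCP position; "tcp_rot": TCP orientation; "contact_force": force on the tool from outside, world axes, zero at the start; "wrist_torque": the same for the moment, N m; "opening": opening from 0.0 (shut) to 1.0 (fully open).
Only numpy, scipy, OpenCV 4.12 (cv2) and the standard library are available. Lean on these libraries where they do the work, as an engineer would, in place of code of your own. Each camera call takes 0.05 s, during which the arm holds its last target.

### The job

Three modules in the open junction box are hooked over the far edge of the mounting rail, but their near ends still stand up. Starting with the one beside the end stop and working along the rail, press the raised end of each module down with a fingertip until it sits level on the rail, one after the other. Press lightly, do not pull any module back up, and leave the loose things on the bench where they are.

Things in the scene. Friction and masses are not known exactly. Their poses are not given: they have to be found in the camera images.
- junction_box: open grey metal junction box fixed on the bench, 270 mm (x) by 330 mm (y), walls 58 mm high; origin under its centre at bench height. The mounting rail runs along y through its middle, top 21 mm above the bench; the modules on it have the box's axes. Beside them: terminals 40 mm above the bench (x -121 to -79 mm), duct 38 mm above it (x +71 mm on).
- supply (a joint): tilt of the power supply module (dark vent slots on its raised middle): 0 = level on the rail; at the start 0.14 to 0.24 rad, its -x end raised. It hinges on the rail's +x edge (17.5 mm to +x of the box's middle, 21 mm above the bench), takes 3 to 6 N at the press spot to swing down, stays where it is left, has a firm, slightly springy stop at 0 (10 N sinks it 1 to 2 mm).
- supply_spot (a point): press spot of the power supply module (dark vent slots on its raised middle), 106 mm long (x), 54 wide (y): on the low step at its raised -x end, mid-width. Step 25 mm deep: 11 mm to the outer end, 14 mm to the middle part, 24 mm higher. 60 mm to -x of the hinge and 32 mm above it when home (53 mm above the bench); at 0.2 rad 11 mm higher and 8 mm to +x. z: out of its face.
- timer (a joint): tilt of the time relay module (three round black dials on its raised middle): 0 = level on the rail; at the start 0.14 to 0.24 rad, its -x end raised. It hinges on the rail's +x edge (17.5 mm to +x of the box's middle, 21 mm above the bench), takes 3 to 6 N at the press spot to swing down, stays where it is left, has a firm, slightly springy stop at 0 (10 N sinks it 1 to 2 mm).
- timer_spot (a point): press spot of the time relay module (three round black dials on its raised middle), 106 mm long (x), 54 wide (y): on the low step at its raised -x end, mid-width. Step 25 mm deep: 11 mm to the outer end, 14 mm to the middle part, 24 mm higher. 60 mm to -x of the hinge and 32 mm above it when home (53 mm above the bench); at 0.2 rad 11 mm higher and 8 mm to +x. z: out of its face.
- switchbank (a joint): tilt of the switching module (four small black toggles on its raised middle): 0 = level on the rail; at the start 0.14 to 0.24 rad, its -x end raised. It hinges on the rail's +x edge (17.5 mm to +x of the box's middle, 21 mm above the bench), takes 3 to 6 N at the press spot to swing down, stays where it is left, has a firm, slightly springy stop at 0 (10 N sinks it 1 to 2 mm).
- switchbank_spot (a point): press spot of the switching module (four small black toggles on its raised middle), 106 mm long (x), 54 wide (y): on the low step at its raised -x end, mid-width. Step 25 mm deep: 11 mm to the outer end, 14 mm to the middle part, 24 mm higher. 60 mm to -x of the hinge and 32 mm above it when home (53 mm above the bench); at 0.2 rad 11 mm higher and 8 mm to +x. z: out of its face.
- end_stop_top (a point): top centre of the end stop, a dark grey clamp 18 mm wide (y), 52 mm long (x), top 65 mm above the bench, on the rail at one end of the row of modules (either end; beyond the other end the rail is bare). The modules stand side by side at 56 mm centres in any order, the first 38 mm along the rail from this point, then 94 and 150 mm.
- spare_breaker: loose single-pole breaker, 86 x 18 x 72 mm, light grey, standing on the bench beside the box at its +y side, toggle up; origin at the centre of its underside. Leave it alone.
- screwdriver: loose screwdriver with dark grey handle, 200 mm long, 26 mm thick, lying on the bench beside the box at its -y side; origin on the bench under its middle. Leave it alone.
- marker_case: small loose dark blue case of white wire markers, 70 x 85 mm, its open lid up to 78 mm high, on the bench beyond the breaker; origin at the centre of its underside. Leave it alone.

How it is judged:
On the way, in this order (a step that is already met when the one before it is completed fails the run):
1. the module beside the end stop is down level, the other two still raised (((horizontal distance between supply_spot and end_stop_top below 0.066 m and value of joint supply below 0.04 rad) or (horizontal distance between supply_spot and end_stop_top above 0.066 m and value of joint supply above 0.08 rad)) and ((horizontal distance between timer_spot and end_stop_top below 0.066 m and value of joint timer below 0.04 rad) or (horizontal distance between timer_spot and end_stop_top above 0.066 m and value of joint timer above 0.08 rad)) and ((horizontal distance between switchbank_spot and end_stop_top below 0.066 m and value of joint switchbank below 0.04 rad) or (horizontal distance between switchbank_spot and end_stop_top above 0.066 m and value of joint switchbank above 0.08 rad))), for 0.2 s.
2. the middle module is down level too, the last still raised (((horizontal distance between supply_spot and end_stop_top below 0.125 m and value of joint supply below 0.04 rad) or (horizontal distance between supply_spot and end_stop_top above 0.125 m and value of joint supply above 0.08 rad)) and ((horizontal distance between timer_spot and end_stop_top below 0.125 m and value of joint timer below 0.04 rad) or (horizontal distance between timer_spot and end_stop_top above 0.125 m and value of joint timer above 0.08 rad)) and ((horizontal distance between switchbank_spot and end_stop_top below 0.125 m and value of joint switchbank below 0.04 rad) or (horizontal distance between switchbank_spot and end_stop_top above 0.125 m and value of joint switchbank above 0.08 rad))), for 0.2 s.
3. the last module is down level (value of joint each of supply, timer, switchbank below 0.04 rad), for 0.2 s.
At the end, for the whole second after the job is handed in: all three modules sit level on the rail (within 0.04 rad), pressed down in order from the end stop, and the loose things are within 20 mm of where they stood (all of step 3 and value of joint each of supply, timer, switchbank above -0.04 rad and distance of each of spare_breaker, screwdriver, marker_case from where it was at the start of the episode below 0.02 m); the robot touches nothing.
It fails at once if a module was pulled up instead of pressed down (value of joint any of supply, timer, switchbank above 0.3 rad).
It fails at once if a module was pressed with more than 30 N (contact force between the fingers and supply above 30 N or contact force between the fingers and timer above 30 N or contact force between the fingers and switchbank above 30 N).
It fails at once if a loose thing on the bench was pushed, lifted or carried off (distance of any of spare_breaker, screwdriver, marker_case from where it was at the start of the episode above 0.02 m).
It also fails if it takes over 38 s, if anything falls off the work surface, if the arm or the gripper's body presses on something with over 40 N, if the wrist force passes 120 N, or if a joint passes its speed limit or range.

## Working session

There is one attempt and no reset: what is moved stays moved. The work goes in short steps, Python scripts to look and compute and a tool call to move; the robot and the scene stay as the last step left them, time stands still between calls to the robot, and variables do not carry over. Pictures are saved under pics/ and viewed, and the job is handed in when it is done.

Besides the shell and the picture viewer there is one more tool, called after "Emit:" as name([rows], argument=value, ...), one row to a line, values as JSON. arm_command: Moves the arm, as the interface text tells. Shifts and turns lie within -1 to 1; 1 stands for 0.3 m of shift or 30 degrees of turn. Its arguments: {"type":"object","properties":{"steps":{"type":"array","items":{"type":"object","properties":{"hand":{"type":"number"},"travel":{"type":"array","items":{"type":"number","minimum":-1,"maximum":1}},"rotation":{"type":"array","items":{"type":"number","minimum":-1,"maximum":1}}}}},"grip_force":{"type":"number"}},"required":["steps"]}

```bash
mkdir -p pics; cat > h.py <<'E'
from plant import ctrl
import numpy as np, cv2
def pts(cam,depth):
    p=ctrl.camera_params(cam);v,u=np.mgrid[0:384,0:512]
    P=np.stack([(u-p['cx'])/p['fx']*depth,(v-p['cy'])/p['fy']*depth,depth],-1)
    E=np.array(p['extrinsics']);return P@E[:3,:3].T+E[:3,3]
E
python3 - <<'E'
from h import *
s=ctrl.get_state();print({k:np.round(v,3).tolist() for k,v in s.items()})
for c in ['top','side']:
    im,d=ctrl.read_camera(c);cv2.imwrite(f'pics/{c}0.png',im);np.save(f'{c}0.npy',d);P=pts(c,d)
    print(c,np.round(np.array(ctrl.camera_params(c)['extrinsics'])[:3,3],2))
    for n in ['supply','timer','switchbank','end_stop_top','junction_box']:
        for m in ctrl.masks_of(c,n)[:2]:
            r=m['region']&(d>0);print(n,round(m['score'],2),m['at'],r.sum(),np.round(np.median(P[r],0),3) if r.any() else '')
E
```

```text
{'time': 0.0, 'qpos': [1.156, 0.287, 1.578, 0.0, 1.279, -0.15], 'dq': [0.0, -0.0, 0.001, -0.0, 0.001, 0.001], 'joint_efforts': [0.0, -40.599, -29.262, -0.0, 0.006, -0.0], 'eef_pos': [0.176, 0.651, 0.255], 'tcp_rot': [0.702, -0.094, 0.093, -0.7], 'contact_force': [-0.311, -0.066, 0.133], 'wrist_torque': [-0.033, -0.051, 0.01], 'opening': 0.999}
top [0.52 0.07 0.91]
supply 0.61 [285.4, 182.5] 1031 [ 0.59  -0.018  0.074]
timer 0.97 [242.6, 177.4] 1000 [0.597 0.092 0.075]
switchbank 0.62 [266.0, 179.1] 993 [0.594 0.037 0.075]
end_stop_top 0.55 [304.4, 182.8] 144 [ 0.585 -0.057  0.063]
junction_box 0.96 [268.6, 202.0] 12047 [0.595 0.037 0.023]
junction_box 0.49 [242.3, 178.1] 921 [0.597 0.091 0.075]
side [ 0.18 -0.57  0.64]
supply 0.98 [279.6, 219.0] 1096 [ 0.575 -0.033  0.064]
timer 0.95 [255.8, 182.4] 593 [0.581 0.089 0.073]
switchbank 0.96 [265.7, 201.8] 708 [0.575 0.035 0.072]
switchbank 0.41 [253.6, 187.9] 584 [0.58  0.089 0.071]
end_stop_top 0.87 [289.2, 230.3] 319 [ 0.584 -0.065  0.042]
end_stop_top 0.52 [276.5, 239.1] 9969 [ 0.565 -0.02   0.034]
junction_box 0.9 [275.7, 234.4] 9929 [ 0.566 -0.022  0.034]
junction_box 0.69 [253.1, 188.6] 585 [0.58  0.09  0.071]
```

```bash
python3 - <<'E'
from h import *
for c,(u0,v0,u1,v1) in {'top':(190,120,350,260),'side':(190,140,350,290)}.items():
    im=cv2.imread(f'pics/{c}0.png');k=cv2.resize(im[v0:v1,u0:u1],None,fx=4,fy=4,interpolation=cv2.INTER_CUBIC);cv2.imwrite(f'pics/{c}0c.png',k)
d=np.load('top0.npy');P=pts('top',d)
# box axis: fit module/box yaw from walls (z 0.05-0.062 outer)
m=ctrl.masks_of('top','junction_box')[0]['region'] if False else None
X=P.reshape(-1,3)
w=X[(abs(X[:,2]-0.058)<0.004)&(X[:,0]>.4)&(X[:,0]<.8)&(abs(X[:,1]-.037)<.22)]
print(len(w),w.min(0),w.max(0)); 
r=cv2.minAreaRect((w[:,:2]*1000).astype(np.float32));print(r)
E
```

```text
1306 [ 0.44804345 -0.13590707  0.05400296] [0.73992384 0.2557454  0.06199391]
((596.5225219726562, 64.87528991699219), (388.1742858886719, 270.4012756347656), 85.84886932373047)
```

View pics/top0.png

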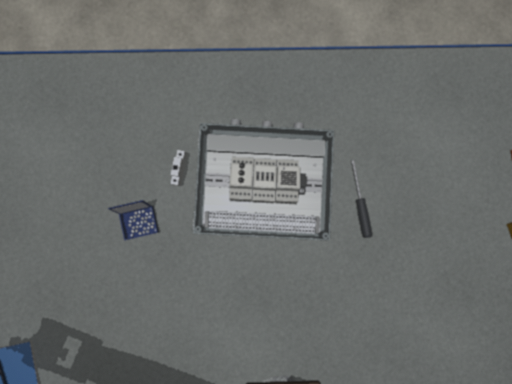

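View pics/top0c.png

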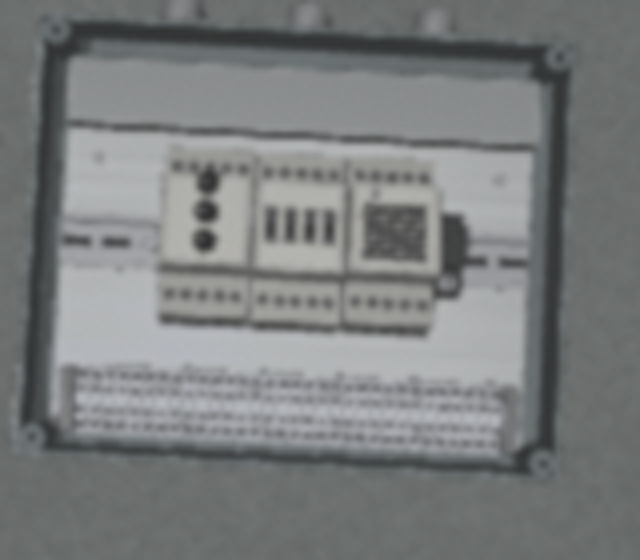

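View pics/side0c.png

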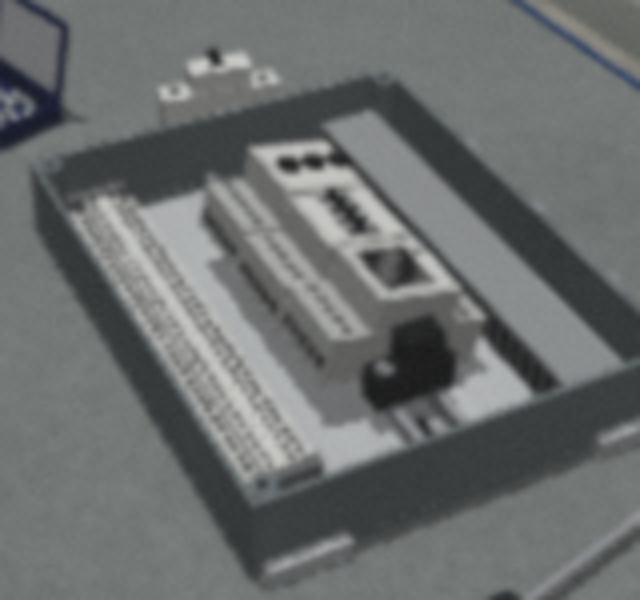

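The row runs along −y: the end stop is at top pixel (304,185), then supply (285,182), switchbank (266,179) and timer (243,177). Next I'll fit the box pose and the tilts.

```bash
python3 - <<'E'
from h import *
im,d=ctrl.read_camera('top');P=pts('top',d)
m=ctrl.masks_of('top','junction_box')[0]['region']
X=P[m&(abs(P[...,2]-0.056)<0.005)]
X=X[(X[:,0]>.44)&(X[:,0]<.75)&(X[:,1]<.215)&(X[:,1]>-.15)]
# exclude modules interior
r=cv2.minAreaRect((X[:,:2]*1000).astype(np.float32));print(r)
# full mask projected onto rim plane z=.058
p=ctrl.camera_params('top');E=np.array(p['extrinsics'])
v,u=np.nonzero(cv2.morphologyEx(m.astype(np.uint8),cv2.MORPH_OPEN,np.ones((5,5))))
R=np.stack([(u-p['cx'])/p['fx'],(v-p['cy'])/p['fy'],np.ones(len(u))],-1)@E[:3,:3].T
Q=E[:3,3]+R*((.058-E[2,3])/R[:,2])[:,None]
print(cv2.minAreaRect((Q[:,:2]*1000).astype(np.float32)))
# yaw via ridge/plane fits: module tilts
S=P.reshape(-1,3)
for n in ['supply','switchbank','timer']:
  for k in ctrl.masks_of('top',n)[:1]:
    A=P[k['region']&(d>0)]
    hi=A[(A[:,2]>.07)]
    c=np.linalg.lstsq(np.c_[hi[:,:2]-hi[:,:2].mean(0),np.ones(len(hi))],hi[:,2],rcond=None)[0]
    print(n,k['at'],'hi mean',hi.mean(0).round(3),'slope',c.round(3))
    rr=cv2.minAreaRect((A[:,:2]*1000).astype(np.float32));print(rr)
k=ctrl.masks_of('top','end_stop_top')[0];A=P[k['region']];A=A[A[:,2]>.055];print('stop',A.mean(0).round(3),A.min(0).round(3),A.max(0).round(3))
from scipy.spatial.transform import Rotation as Ro
print(Ro.from_quat(ctrl.get_state()['tcp_rot']).as_matrix().round(3))
E
```

```text
((594.3568725585938, 36.13633728027344), (330.2130432128906, 270.1758728027344), 85.88026428222656)
((599.7772216796875, 34.84239196777344), (333.1214599609375, 283.6018371582031), 85.33482360839844)
supply [286.7, 180.8] hi mean [ 0.599 -0.02   0.08 ] slope [-0.158  0.012  0.08 ]
((594.2113647460938, -19.261760711669922), (53.2734375, 108.16338348388672), 85.84123229980469)
switchbank [263.6, 179.5] hi mean [0.602 0.036 0.08 ] slope [-0.137  0.016  0.08 ]
((596.6604614257812, 36.523193359375), (56.424503326416016, 109.92669677734375), 84.18797302246094)
timer [240.2, 178.5] hi mean [0.607 0.091 0.08 ] slope [-0.134  0.014  0.08 ]
((601.4343872070312, 91.77960968017578), (53.69166564941406, 109.85533905029297), 85.56007385253906)
stop [ 0.591 -0.055  0.076] [ 0.523 -0.065  0.061] [0.604 0.069 0.91 ]
[[ 0.965  0.     0.262]
 [-0.262  0.     0.965]
 [-0.    -1.     0.   ]]
```

Emit:
arm_command([
  {"hand": 0, "rotation": [0, -0.185, 0], "travel": [0, 0, 0]},
  {"hand": 0, "rotation": [0, -0.185, 0], "travel": [0, 0, 0]},
  {"hand": 0, "travel": [0.1, 0, -0.15]},
  {"hand": 0, "travel": [0.1, 0, -0.15]},
  {"hand": 0, "travel": [0.1, 0, -0.15]},
  {"hand": 0, "travel": [0.1, 0, -0.15]},
  {"hand": 0, "travel": [0.1, 0, -0.15]},
  {"hand": 0, "travel": [0.1, 0, -0.15]},
  {"hand": 0, "travel": [0.1, 0, -0.15]},
  {"hand": 0, "travel": [0.1, 0, -0.15]},
  {"hand": 0, "travel": [0.1, 0, -0.15]},
  {"hand": 0, "travel": [0.1, 0, -0.15]},
  {"hand": 0, "travel": [0.1, 0, -0.15]},
  {"hand": 0, "travel": [0.1, 0, -0.15]},
])

```text
$.steps[2]: bad value
```

Emit:
arm_command([
  {"hand": 0, "rotation": [0, -0.185, 0], "travel": [0, 0, 0]},
  {"hand": 0, "rotation": [0, -0.185, 0], "travel": [0, 0, 0]},
  {"hand": 0, "rotation": [0, 0, 0], "travel": [0.1, 0, -0.15]},
  {"hand": 0, "rotation": [0, 0, 0], "travel": [0.1, 0, -0.15]},
  {"hand": 0, "rotation": [0, 0, 0], "travel": [0.1, 0, -0.15]},
  {"hand": 0, "rotation": [0, 0, 0], "travel": [0.1, 0, -0.15]},
  {"hand": 0, "rotation": [0, 0, 0], "travel": [0.1, 0, -0.15]},
  {"hand": 0, "rotation": [0, 0, 0], "travel": [0.1, 0, -0.15]},
  {"hand": 0, "rotation": [0, 0, 0], "travel": [0.1, 0, -0.15]},
  {"hand": 0, "rotation": [0, 0, 0], "travel": [0.1, 0, -0.15]},
  {"hand": 0, "rotation": [0, 0, 0], "travel": [0.1, 0, -0.15]},
  {"hand": 0, "rotation": [0, 0, 0], "travel": [0.1, 0, -0.15]},
])

```text
time: 2.4
eef_pos: [0.4544, 0.1727, 0.2583]
tcp_rot: [-0.705, 0.017, -0.023, 0.708]
contact_force: [1.0, 0.6, -0.2]
opening: 0.002
```

```bash
cat >> h.py <<'E'
from scipy.spatial.transform import Rotation as Ro
def st(target=None):
    s=ctrl.get_state();R=Ro.from_quat(s['tcp_rot']).as_matrix()
    print('t',round(s['time'],2),'pos',np.round(s['eef_pos'],4),'F',np.round(s['contact_force'],1),'open',round(s['opening'],3))
    print('toolx',R[:,0].round(3),'y',R[:,1].round(3))
    if target is not None: print('travel units',((R.T@(np.array(target)-s['eef_pos']))/.3).round(4))
    q=Ro.from_matrix(R.T@np.array([[.9974,0,.0718],[-.0718,0,.9974],[0,-1,0]])).as_rotvec()
    print('rot units',(q/np.radians(30)).round(4))
E
python3 -c "
from h import *
st([.5475,-.0159,.12])"
```

```text
t 2.4 pos [0.4544 0.1727 0.2583] F [ 1.   0.6 -0.2] open 0.002
toolx [ 0.998 -0.057  0.008] y [ 0.008  0.004 -1.   ]
travel units [ 0.3417  0.461  -0.6124]
rot units [-0.0088  0.0293  0.0146]
```

Emit:
arm_command([
  {"hand": 0, "rotation": [0, 0.03, 0.015], "travel": [0.085, 0.09, -0.15]},
  {"hand": 0, "rotation": [0, 0, 0], "travel": [0.085, 0.09, -0.15]},
  {"hand": 0, "rotation": [0, 0, 0], "travel": [0.085, 0.09, -0.15]},
  {"hand": 0, "rotation": [0, 0, 0], "travel": [0.085, 0.09, -0.15]},
  {"hand": 0, "rotation": [0, 0, 0], "travel": [0, 0, 0]},
])

```text
time: 3.02
eef_pos: [0.5497, -0.023, 0.1503]
tcp_rot: [-0.705, 0.025, -0.031, 0.709]
contact_force: [-0.2, -0.0, -0.1]
opening: 0.002
```

```bash
python3 -c "
from h import *
st([.5475,-.0159,.12])
im,d=ctrl.read_camera('side');cv2.imwrite('pics/s1.png',cv2.resize(im[120:300,170:370],None,fx=3.5,fy=3.3))
P=pts('side',d)
"
```

```text
t 3.02 pos [ 0.5497 -0.023   0.1503] F [-0.2 -0.  -0.1] open 0.002
toolx [ 0.997 -0.078  0.008] y [ 0.009  0.005 -1.   ]
travel units [-0.0102  0.101   0.0225]
rot units [-0.0117 -0.0122  0.0162]
```

View pics/s1.png

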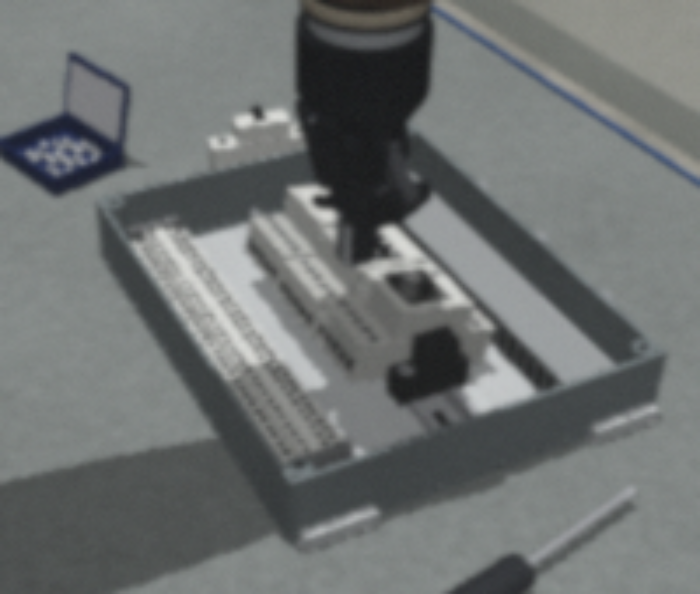

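The fingertips at crop (355,255) hang above the supply's step line. I'll lower them to just above the step.

Emit:
arm_command([
  {"hand": 0, "rotation": [-0.012, -0.012, 0.016], "travel": [-0.008, 0.05, 0.022]},
  {"hand": 0, "rotation": [0, 0, 0], "travel": [0, 0.08, 0]},
  {"hand": 0, "rotation": [0, 0, 0], "travel": [0, 0.04, 0]},
  {"hand": 0, "rotation": [0, 0, 0], "travel": [0, 0, 0]},
])

```text
time: 3.58
eef_pos: [0.5479, -0.0098, 0.1006]
tcp_rot: [0.707, -0.021, 0.024, -0.707]
contact_force: [0.6, -0.3, -0.0]
opening: -0.004
```

```bash
python3 -c "
from h import *
st([.5475,-.0159,.078])
im,d=ctrl.read_camera('side');cv2.imwrite('pics/s2.png',cv2.resize(im[160:260,220:340],None,fx=6,fy=6,interpolation=2))
"
```

```text
t 3.58 pos [ 0.5479 -0.0098  0.1006] F [ 0.6 -0.3 -0. ] open -0.004
toolx [ 0.998 -0.064  0.005] y [ 0.005 -0.001 -1.   ]
travel units [-0.0003  0.0754 -0.0205]
rot units [0.0004 0.0147 0.009 ]
```

View pics/s2.png

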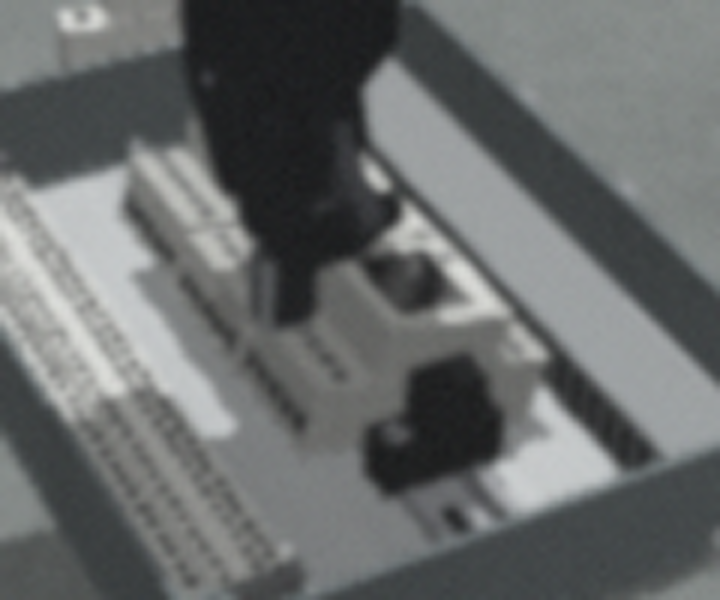

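Emit:
arm_command([
  {"hand": 0, "rotation": [0, 0.015, 0.01], "travel": [0, 0, -0.018]},
  {"hand": 0, "rotation": [0, 0, 0], "travel": [0, 0, 0]},
])

```text
time: 3.88
eef_pos: [0.5489, -0.0153, 0.103]
tcp_rot: [0.707, -0.024, 0.027, -0.706]
contact_force: [-0.3, -0.2, -0.0]
opening: 0.002
```

```bash
python3 -c "
from h import *
st([.5475,-.0159,.078])
"
```

```text
t 3.88 pos [ 0.5489 -0.0153  0.103 ] F [-0.3 -0.2 -0. ] open 0.002
toolx [ 0.997 -0.072  0.003] y [ 0.003 -0.001 -1.   ]
travel units [-0.0049  0.0833 -0.0022]
rot units [0.0015 0.0002 0.0062]
```

Emit:
arm_command([
  {"hand": 0, "rotation": [0, 0, 0], "travel": [-0.004, 0.012, 0]},
  {"hand": 0, "rotation": [0, 0, 0], "travel": [0, 0.012, 0]},
  {"hand": 0, "rotation": [0, 0, 0], "travel": [0, 0.01, 0]},
])

```text
time: 4.25
eef_pos: [0.5484, -0.0158, 0.0934]
tcp_rot: [0.707, -0.024, 0.028, -0.706]
contact_force: [-0.5, 0.9, -0.8]
opening: -0.001
```

Emit:
arm_command([
  {"hand": 0, "rotation": [0, 0, 0], "travel": [0, 0.01, 0]},
])

```text
time: 4.38
eef_pos: [0.5478, -0.0157, 0.0903]
tcp_rot: [0.707, -0.025, 0.027, -0.706]
contact_force: [-3.7, 0.4, 4.3]
opening: 0.003
```

Emit:
arm_command([
  {"hand": 0, "rotation": [0, 0, 0], "travel": [0, 0.01, 0]},
])

```text
time: 4.5
eef_pos: [0.5473, -0.0157, 0.0872]
tcp_rot: [0.707, -0.025, 0.026, -0.706]
contact_force: [-2.4, -0.8, 4.2]
opening: -0.0
```

Emit:
arm_command([
  {"hand": 0, "rotation": [0, 0, 0], "travel": [0, 0.01, 0]},
  {"hand": 0, "rotation": [0, 0, 0], "travel": [0, 0.008, 0]},
])

```text
time: 4.75
eef_pos: [0.547, -0.0156, 0.0815]
tcp_rot: [0.707, -0.026, 0.025, -0.706]
contact_force: [-3.4, 0.2, 2.9]
opening: 0.002
```

Emit:
arm_command([
  {"hand": 0, "rotation": [0, 0, 0], "travel": [0, 0.008, 0]},
])

```text
time: 4.88
eef_pos: [0.547, -0.0156, 0.0789]
tcp_rot: [0.707, -0.025, 0.025, -0.706]
contact_force: [-2.4, 0.2, 3.0]
opening: -0.003
```

Emit:
arm_command([
  {"hand": 0, "rotation": [0, 0, 0], "travel": [0, 0.006, 0]},
])

```text
time: 5.0
eef_pos: [0.5467, -0.0156, 0.077]
tcp_rot: [0.707, -0.026, 0.025, -0.706]
contact_force: [-6.0, 0.4, 7.9]
opening: 0.003
```

Emit:
arm_command([
  {"hand": 0, "rotation": [0, 0, 0], "travel": [0, 0.005, 0]},
])

```text
time: 5.12
eef_pos: [0.5465, -0.0155, 0.0762]
tcp_rot: [0.707, -0.026, 0.024, -0.706]
contact_force: [-7.0, 0.9, 12.3]
opening: 0.004
```

The force rises steeply at the stop (12 N). I'll ease off to −x to clear the wall, then lift.

Emit:
arm_command([
  {"hand": 0, "rotation": [0, 0, 0], "travel": [-0.008, -0.003, 0]},
  {"hand": 0, "rotation": [0, 0, 0], "travel": [-0.004, -0.01, 0]},
  {"hand": 0, "rotation": [0, 0, 0], "travel": [0, -0.06, 0]},
  {"hand": 0, "rotation": [0, 0, 0], "travel": [0, -0.06, 0]},
  {"hand": 0, "rotation": [0, 0, 0], "travel": [0, 0, 0.08]},
  {"hand": 0, "rotation": [0, 0, 0], "travel": [0, 0, 0.08]},
  {"hand": 0, "rotation": [0, 0, 0], "travel": [0, 0, 0]},
])

```text
time: 6.0
eef_pos: [0.5502, 0.0328, 0.1234]
tcp_rot: [0.707, -0.022, 0.029, -0.706]
contact_force: [0.3, -0.5, 1.0]
opening: 0.001
```

```bash
python3 -c "
from h import *
st([.5505,.0397,.095])
im,d=ctrl.read_camera('side');cv2.imwrite('pics/s3.png',cv2.resize(im[160:260,220:340],None,fx=6,fy=6,interpolation=2))
"
```

```text
t 6.0 pos [0.5502 0.0328 0.1234] F [ 0.3 -0.5  1. ] open 0.001
toolx [ 0.997 -0.073  0.01 ] y [ 0.01  -0.002 -1.   ]
travel units [-0.0016  0.0947  0.023 ]
rot units [ 0.003  -0.0025  0.0187]
```

View pics/s3.png

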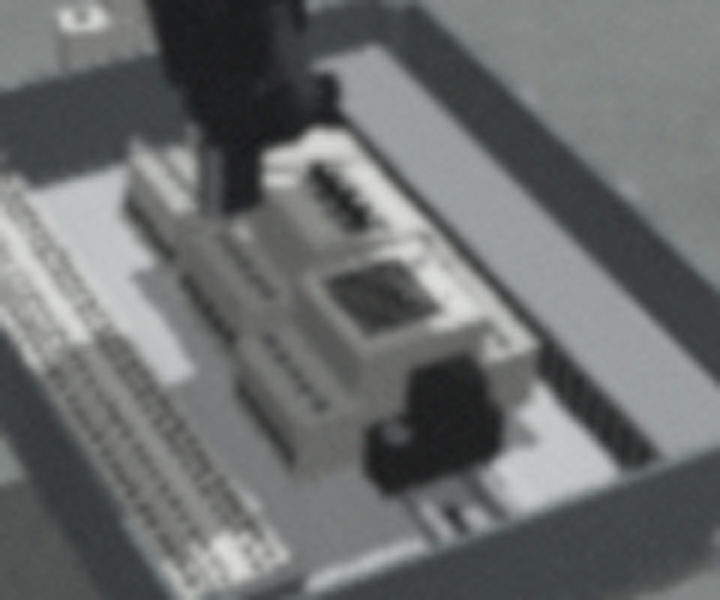

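The supply (crop 380,290) has dropped and the switchbank and timer are still raised. I'll check this by depth before going on.

```bash
cat >> h.py <<'E'
def tilts():
  for c in ['top','side']:
    im,d=ctrl.read_camera(c);P=pts(c,d)
    for n in ['supply','switchbank','timer']:
      k=ctrl.masks_of(c,n)
      if not k: continue
      k=k[0];A=P[k['region']&(d>0)]
      B=(A-[.5944,.0361,0])@np.array([[.9974,.0718,0],[-.0718,.9974,0],[0,0,1]])
      st_=B[(B[:,0]<-37)&(B[:,0]>-50)&(B[:,2]<.075)&(B[:,2]>.045)]; hi=B[(B[:,0]>-15)&(B[:,0]<15)&(B[:,2]>.068)&(B[:,2]<.1)]
      if len(hi)>20: hs=np.polyfit(hi[:,0],hi[:,2],1)
      else: hs=[0,0]
      print(c,n,round(k['score'],2),'centre y',round(np.median(B[:,1]),4),'step z',np.round(np.median(st_[:,2]),4) if len(st_) else None,len(st_),'mid slope',np.round(hs,4))
E
python3 -c "
from h import *
tilts()"
```

```text
top supply 0.68 centre y -0.0548 step z None 0 mid slope [-0.1598  0.0807]
top switchbank 0.83 centre y -0.0012 step z None 0 mid slope [-0.1495  0.08  ]
top timer 0.57 centre y 0.0688 step z None 0 mid slope [-0.0931  0.08  ]
side supply 0.75 centre y -0.0688 step z None 0 mid slope [0.0211 0.0751]
side switchbank 0.86 centre y -0.0045 step z None 0 mid slope [-0.0614  0.0788]
side timer 0.86 centre y 0.0513 step z None 0 mid slope [-0.0211  0.0768]
```

```bash
sed -i 's/<-37)/<-.037)/;s/>-50)/>-.050)/;s/>-15)/>-.018)/;s/<15)/<.018)/' h.py
python3 -c "
from h import *
tilts()"
```

```text
top supply 0.55 centre y -0.0562 step z None 0 mid slope [0 0]
top switchbank 0.69 centre y 0.0 step z None 0 mid slope [0 0]
top timer 0.65 centre y 0.0675 step z 0.0648 42 mid slope [-0.1199  0.0817]
side supply 0.88 centre y -0.0681 step z 0.0515 98 mid slope [0.0109 0.0755]
side switchbank 0.71 centre y -0.0058 step z 0.0589 141 mid slope [-0.0346  0.0804]
side timer 0.65 centre y 0.0496 step z 0.0597 124 mid slope [-0.1036  0.0797]
```

The supply is level (step 51.5 mm, slope about 0). On to the switchbank.

Emit:
arm_command([
  {"hand": 0, "rotation": [0, 0, 0.018], "travel": [-0.003, 0.02, 0.018]},
  {"hand": 0, "rotation": [0, 0, 0], "travel": [0, 0.04, 0]},
  {"hand": 0, "rotation": [0, 0, 0], "travel": [0, 0, 0]},
])

```text
time: 7.22
eef_pos: [0.5487, 0.0379, 0.1021]
tcp_rot: [0.707, -0.028, 0.025, -0.706]
contact_force: [0.2, 0.8, 0.0]
opening: 0.001
```

```bash
python3 -c "
from h import *
st([.5505,.0397,.095])"
```

```text
t 7.22 pos [0.5487 0.0379 0.1021] F [0.2 0.8 0. ] open 0.001
toolx [ 0.997 -0.075 -0.003] y [-0.004 -0.001 -1.   ]
travel units [0.0057 0.0237 0.0064]
rot units [ 0.0026 -0.006  -0.0067]
```

Emit:
arm_command([
  {"hand": 0, "rotation": [0, 0, 0], "travel": [0.002, 0.012, 0.004]},
  {"hand": 0, "rotation": [0, 0, 0], "travel": [0, 0.012, 0]},
  {"hand": 0, "rotation": [0, 0, 0], "travel": [0, 0.01, 0]},
])

```text
time: 7.6
eef_pos: [0.5496, 0.0391, 0.0913]
tcp_rot: [0.707, -0.028, 0.025, -0.706]
contact_force: [0.4, 0.1, -0.1]
opening: -0.0
```

Emit:
arm_command([
  {"hand": 0, "rotation": [0, 0, 0], "travel": [0, 0.01, 0]},
  {"hand": 0, "rotation": [0, 0, 0], "travel": [0, 0.01, 0]},
])

```text
time: 7.85
eef_pos: [0.5487, 0.0392, 0.0855]
tcp_rot: [0.707, -0.029, 0.024, -0.706]
contact_force: [-2.7, 0.8, 4.1]
opening: -0.002
```

Emit:
arm_command([
  {"hand": 0, "rotation": [0, 0, 0], "travel": [0, 0.01, 0]},
])

```text
time: 7.98
eef_pos: [0.5486, 0.0392, 0.0826]
tcp_rot: [0.707, -0.029, 0.024, -0.706]
contact_force: [-2.4, 0.1, 3.4]
opening: -0.001
```

Emit:
arm_command([
  {"hand": 0, "rotation": [0, 0, 0], "travel": [0, 0.01, 0]},
])

```text
time: 8.1
eef_pos: [0.5485, 0.0392, 0.0795]
tcp_rot: [0.707, -0.029, 0.024, -0.706]
contact_force: [-3.4, 0.0, 3.7]
opening: 0.002
```

Emit:
arm_command([
  {"hand": 0, "rotation": [0, 0, 0], "travel": [0, 0.006, 0]},
])

```text
time: 8.22
eef_pos: [0.5484, 0.0392, 0.0776]
tcp_rot: [0.707, -0.029, 0.024, -0.706]
contact_force: [-3.6, 1.0, 5.0]
opening: 0.003
```

Emit:
arm_command([
  {"hand": 0, "rotation": [0, 0, 0], "travel": [0, 0.005, 0]},
])

```text
time: 8.35
eef_pos: [0.548, 0.0393, 0.0764]
tcp_rot: [0.707, -0.03, 0.023, -0.706]
contact_force: [-7.2, 1.7, 12.1]
opening: -0.002
```

The stop shows the same force signature. I'll release and move to the timer.

Emit:
arm_command([
  {"hand": 0, "rotation": [0, 0, 0], "travel": [-0.008, -0.003, 0]},
  {"hand": 0, "rotation": [0, 0, 0], "travel": [-0.004, -0.01, 0]},
  {"hand": 0, "rotation": [0, 0, 0], "travel": [0, -0.06, 0]},
  {"hand": 0, "rotation": [0, 0, 0], "travel": [0, -0.06, 0]},
  {"hand": 0, "rotation": [0, 0, 0], "travel": [0.006, 0, 0.08]},
  {"hand": 0, "rotation": [0, 0, 0], "travel": [0.006, 0, 0.08]},
  {"hand": 0, "rotation": [0, 0, 0], "travel": [0, 0, 0]},
])

```text
time: 9.22
eef_pos: [0.5558, 0.0876, 0.1237]
tcp_rot: [0.707, -0.026, 0.028, -0.706]
contact_force: [0.1, 0.2, -0.1]
opening: -0.004
```

```bash
python3 -c "
from h import *
st([.5540,.0950,.095]);tilts()
im,d=ctrl.read_camera('side');cv2.imwrite('pics/s4.png',cv2.resize(im[160:260,220:340],None,fx=6,fy=6,interpolation=2))
"
```

```text
t 9.22 pos [0.5558 0.0876 0.1237] F [ 0.1  0.2 -0.1] open -0.004
toolx [ 0.997 -0.076  0.003] y [ 0.003 -0.002 -1.   ]
travel units [-0.0082  0.0957  0.0243]
rot units [ 0.0026 -0.0076  0.0062]
top supply 0.6 centre y -0.0556 step z 0.0529 111 mid slope [0.0113 0.077 ]
top switchbank 0.69 centre y 0.0044 step z None 0 mid slope [0 0]
top timer 0.48 centre y 0.0569 step z None 0 mid slope [0 0]
side supply 0.68 centre y -0.0692 step z 0.0513 98 mid slope [0.0111 0.0754]
side switchbank 0.59 centre y -0.0034 step z 0.0513 81 mid slope [-0.0217  0.0767]
side timer 0.92 centre y 0.0506 step z 0.0582 133 mid slope [-0.0288  0.0801]
```

View pics/s4.png

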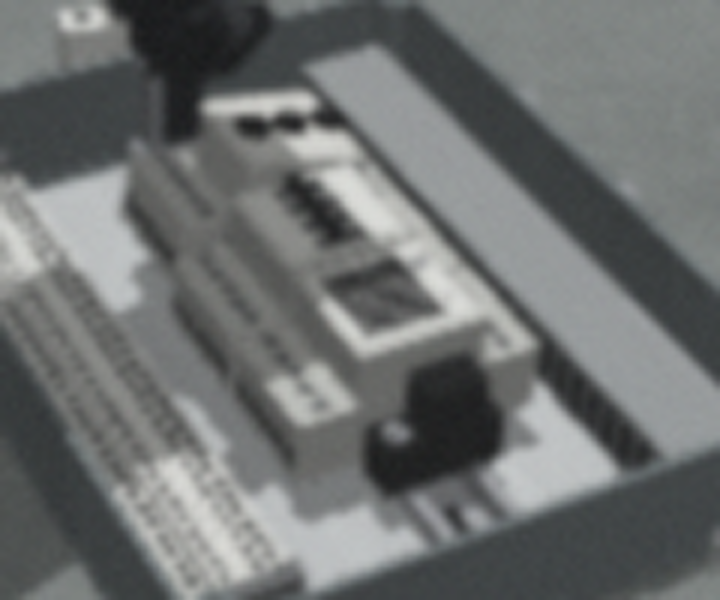

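The supply and switchbank are flush with each other (steps 51.3 mm each), and only the timer (crop 260,120) is still raised. Now the timer.

Emit:
arm_command([
  {"hand": 0, "rotation": [0, -0.007, 0.006], "travel": [-0.007, 0.02, 0.02]},
  {"hand": 0, "rotation": [0, 0, 0], "travel": [0, 0.04, 0]},
  {"hand": 0, "rotation": [0, 0, 0], "travel": [0, 0, 0]},
])

```text
time: 10.05
eef_pos: [0.5525, 0.0924, 0.1019]
tcp_rot: [0.707, -0.028, 0.025, -0.706]
contact_force: [-0.5, -0.3, -0.0]
opening: -0.004
```

```bash
python3 -c "
from h import *
st([.5535,.0950,.095])"
```

```text
t 10.05 pos [0.5525 0.0924 0.1019] F [-0.5 -0.3 -0. ] open -0.004
toolx [ 0.997 -0.075 -0.005] y [-0.005 -0.001 -1.   ]
travel units [0.0027 0.0228 0.0088]
rot units [ 0.0031 -0.006  -0.009 ]
```

Emit:
arm_command([
  {"hand": 0, "rotation": [0, 0, 0], "travel": [0.002, 0.012, 0.007]},
  {"hand": 0, "rotation": [0, 0, 0], "travel": [0, 0.012, 0]},
  {"hand": 0, "rotation": [0, 0, 0], "travel": [0, 0.01, 0]},
])

```text
time: 10.42
eef_pos: [0.5535, 0.0947, 0.091]
tcp_rot: [0.707, -0.028, 0.025, -0.706]
contact_force: [-0.9, 0.0, 1.4]
opening: 0.003
```

Emit:
arm_command([
  {"hand": 0, "rotation": [0, 0, 0], "travel": [0, 0.01, 0]},
  {"hand": 0, "rotation": [0, 0, 0], "travel": [0, 0.01, 0]},
])

```text
time: 10.68
eef_pos: [0.5527, 0.0948, 0.0854]
tcp_rot: [0.707, -0.029, 0.024, -0.706]
contact_force: [-2.9, -0.4, 4.1]
opening: 0.001
```

Emit:
arm_command([
  {"hand": 0, "rotation": [0, 0, 0], "travel": [0, 0.01, 0]},
])

```text
time: 10.8
eef_pos: [0.5526, 0.0948, 0.0825]
tcp_rot: [0.707, -0.029, 0.024, -0.706]
contact_force: [-2.2, 0.6, 3.5]
opening: -0.001
```

Emit:
arm_command([
  {"hand": 0, "rotation": [0, 0, 0], "travel": [0, 0.01, 0]},
])

```text
time: 10.92
eef_pos: [0.5526, 0.0948, 0.0794]
tcp_rot: [0.707, -0.029, 0.024, -0.706]
contact_force: [-2.1, 0.9, 3.0]
opening: 0.001
```

Emit:
arm_command([
  {"hand": 0, "rotation": [0, 0, 0], "travel": [0, 0.006, 0]},
])

```text
time: 11.05
eef_pos: [0.5524, 0.0948, 0.0774]
tcp_rot: [0.707, -0.029, 0.024, -0.706]
contact_force: [-4.1, 0.0, 7.2]
opening: -0.001
```

Emit:
arm_command([
  {"hand": 0, "rotation": [0, 0, 0], "travel": [0, 0.005, 0]},
])

```text
time: 11.18
eef_pos: [0.552, 0.0949, 0.0763]
tcp_rot: [0.707, -0.03, 0.023, -0.706]
contact_force: [-7.2, 0.1, 11.1]
opening: 0.0
```

Emit:
arm_command([
  {"hand": 0, "rotation": [0, 0, 0], "travel": [-0.008, -0.003, 0]},
  {"hand": 0, "rotation": [0, 0, 0], "travel": [-0.004, -0.01, 0]},
  {"hand": 0, "rotation": [0, 0, 0], "travel": [0, -0.06, 0]},
  {"hand": 0, "rotation": [0, 0, 0], "travel": [0, -0.12, 0]},
  {"hand": 0, "rotation": [0, 0, 0], "travel": [0, -0.15, 0]},
  {"hand": 0, "rotation": [0, 0, 0], "travel": [0, -0.1, 0.15]},
  {"hand": 0, "rotation": [0, 0, 0], "travel": [0, 0, 0.15]},
  {"hand": 0, "rotation": [0, 0, 0], "travel": [0, 0, 0.15]},
  {"hand": 0, "rotation": [0, 0, 0], "travel": [0, 0, 0.15]},
  {"hand": 0, "rotation": [0, 0, 0], "travel": [0, 0, 0]},
  {"hand": 0, "rotation": [0, 0, 0], "travel": [0, 0, 0]},
])

```text
time: 12.55
eef_pos: [0.5675, 0.2791, 0.2237]
tcp_rot: [-0.706, 0.024, -0.031, 0.707]
contact_force: [0.1, 0.1, 0.7]
opening: -0.002
```

```bash
python3 -c "
from h import *
st();tilts()
im,d=ctrl.read_camera('side');cv2.imwrite('pics/s5.png',cv2.resize(im[130:280,170:370],None,fx=4,fy=4,interpolation=2))
im,d=ctrl.read_camera('top');cv2.imwrite('pics/t5.png',im)
"
```

```text
t 12.55 pos [0.5675 0.2791 0.2237] F [0.1 0.1 0.7] open -0.002
toolx [ 0.997 -0.077  0.009] y [ 0.009  0.002 -1.   ]
rot units [-0.0046 -0.0109  0.0173]
top supply 0.96 centre y -0.0544 step z 0.0524 123 mid slope [0.0068 0.0769]
top switchbank 0.69 centre y 0.0002 step z 0.0525 120 mid slope [-0.0155  0.0776]
top timer 0.78 centre y 0.0561 step z 0.0525 118 mid slope [-0.0197  0.0777]
side supply 0.56 centre y -0.0699 step z 0.0514 101 mid slope [0.0154 0.0754]
side switchbank 0.86 centre y -0.0021 step z 0.0516 82 mid slope [-0.0216  0.0768]
side timer 0.56 centre y 0.0525 step z 0.0513 74 mid slope [-0.0057  0.0767]
```

View pics/s5.png

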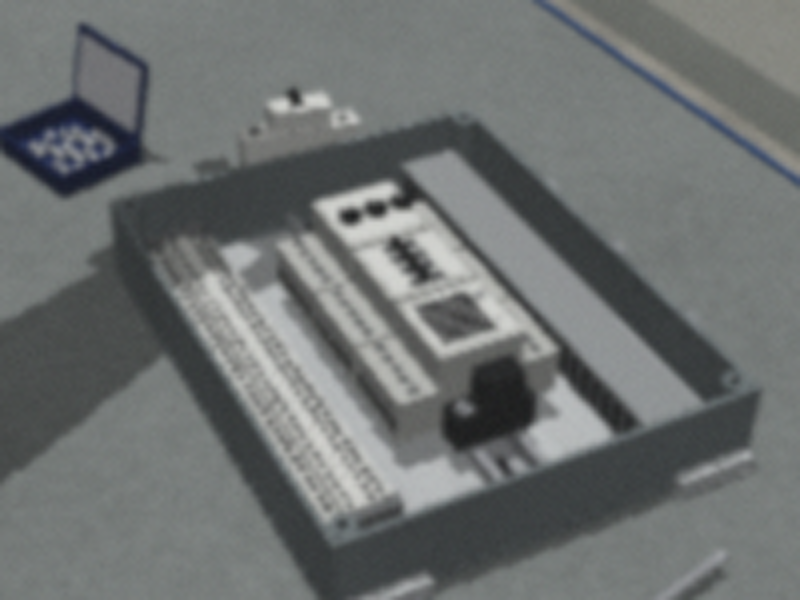

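View pics/t5.png

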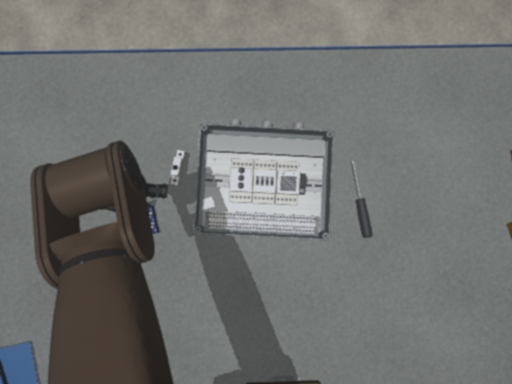

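All three modules are in one plane, with steps at 52.4–52.5 mm in the top view. The breaker (178,167) and screwdriver (362,210) have not moved, and the arm is clear of everything.

```bash
python3 -c "
from plant import ctrl
print(ctrl.sign_off())"
```

```text
the job is handed in; nothing more can be done
None
```

I pressed the three modules down with the shut fingertips, working out from the end stop: supply, then switchbank, then timer. After each press I eased the fingers off towards −x before lifting. The job is handed in at about 13 s; sign-off gives no verdict.

- **Force:** the highest reading was about 14 N at the supply (12.3 N of it downward), and similar at the other two. I only read force at the end of each move, so brief peaks between readings would not show.
- **Order:** after the supply press, the side camera showed it level with the other two still raised. After the switchbank press, only the timer was still raised.
- **Level at the end:** all three steps measured 52.4–52.5 mm high from the top camera and 51.3–51.6 mm from the side camera, against 53 mm expected. The side camera's 1–2 mm shortfall is within the calibration error.
- **Slopes:** slopes of the raised middles were within about ±0.022 rad in both cameras. The two cameras differed by up to about 0.014 rad on the same module, which is fit noise, and all are inside the 0.04 rad limit.
- **Loose things:** by eye, the breaker and screwdriver were where they started, and the marker case looked undisturbed in the side view (the arm partly hid it from above). I did not measure their positions.
- **Arm:** it was clear of everything when I handed in.

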